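# Reload the filter frames into the green rack in reverse order

## Robot

A 6-joint arm with a two-finger parallel gripper is mounted at the origin on the work surface. World frame = base frame: x ahead of the robot, y to its left, z up, the work surface at z = 0. Lengths are in m, angles in degrees, forces in N, time in s.
With the tool pointing down it reaches from about 0.375 to 0.9 m from the base axis. Payload 3.1 kg.
Tool frame: the origin (TCP) lies on the centre line of the jaws, within the pads' length; the fingertips stand 14 mm ahead of it and the grasp point (between the pads) lies 5 mm behind it (bot.tips_ahead is the distance from the TCP to the fingertips, in m); z points along the fingers, y is the line along which they close (so a half turn about z gives the same grasp; the last joint's range is limited). The gripper opens to 87 mm and grips with 3 to 60 N. Pads are 19 mm wide; open, the fingers measure 117 mm over their backs; the gripper's body (75 mm by 190 mm) begins 51 mm behind the grasp point.
Start: joints at [52.913, 30.224, 82.088, -0, 67.689, -10.227], TCP at [0.282, 0.558, 0.237] pointing down, gripper open.
Joint ranges: [-176.69, 176.69], [-43.24, 126.21], [12.49, 139.97], [-82, 262], [0, 151.66], [-163.58, 163.58]. Speed limits (degrees/s): [159.86, 159.86, 180, 180, 180, 180].

## Interface

Orientations are given as a 3x3 rotation matrix whose columns are the frame's x, y, z axes.
In Python, from rig import bot gives the robot as it stands.
- The arm moves only by the tool play_rows, never from a script. Its argument "moves" is a list that holds one entry, the list of rows, each a list of 6 numbers: the shift along the tool's x, y, z in mm, then the turn, a rotation vector about the tool's x, y, z in rad. A call has 1 to 5 rows; each row shifts and turns the commanded pose from where the row before left it, along the tool's axes as they then stand; what a row does not reach is not made up. A row lasts 1/10 s, in which the tool goes at most 50 mm and 8.59 degrees, less where a joint would pass 70% of its speed; a pose out of reach is approached as far as the arm can. A call with a gripper value outside its range is refused whole. "fingers" is the opening, from -1 (shut) to 1 (fully open), set as the call begins (left out, the last holds). The fingers move at their own pace and stop on an object; the grip force is fixed at half the most. Time passes only in rows, so rows that do not move let the fingers close. It gives the time, the measured TCP pose, the force, the opening and the grip force at its end, in the units of the state.
- bot.read_state(): the state, without advancing time (a new reading comes with each control period).
- bot.capture(name): name is "scene" or "top" or "wrist"; returns a dict with "image" (420x560x3 uint8, blue, green, red), "fx", "fy", "cx", "cy" (pixels), "R" (3x3) and "t" (3): a world point X has camera coordinates R X + t. Camera axes: x right, y down, z forward; pixel columns grow to the right and rows downward; lengths in m; the calibration is good to about 2 mm. A picture is of the moment at which its call begins. There is no depth.
- bot.hand_in(): hands the job in; it is judged then, once.
Trained networks look in a picture, given as the dict that the camera call returned (one of the last four; its "shot" number tells which), for a name from the list of things; names that differ only in an ending like _2 or _b are one class to them, and where a whole thing is asked for, a point or a joint stands for the part that bears it (a point fixed in the world has none). Each returns a list of dicts, best first, with "confidence" (0 to 1); they miss things now and then, are a little off and sometimes report something else, mostly with a low value. They report only what shows in the picture. A call takes as long as a camera call.
- bot.search_frame(picture, query): "centre" ([column, row] in pixels, amid what is visible of it).
- bot.silhouettes(picture, query): "pixels" (420x560 bool, what is visible of it) and "centre" ([column, row] in pixels, amid what is visible of it).
- bot.pinpoint(picture, query): "centre" ([column, row] in pixels: a listed point, or the origin of a listed thing).
The state is a dict: "time_s": time; "joint_positions": joint angles; "qvel": joint speeds; "tau": joint torques, N m; "position": TCP position; "tcp_rot": TCP orientation; "force": force on the tool from outside, world axes, zero at the start; "moment": the same for the moment, N m; "opening": opening from 0.0 (shut) to 1.0 (fully open); "grasp_force": force on a finger pad.
Only numpy, scipy, OpenCV 4.12 (cv2) and the standard library are available. Lean on these libraries where they do the work, as an engineer would, in place of code of your own. Each camera call takes 0.05 s, during which the arm holds its last target. There are 200 camera calls.

## Task

Move the three framed glass filters from the pale wooden rack into the empty green rack in reverse order, left and right as seen from the robot: the leftmost frame goes into the green rack's rightmost bay, the middle one into its middle bay, the rightmost into its leftmost bay. They are glass: lower each one, do not drop it, until it stands upright and fully home in its slot, and let go of it. Leave the grey ceramic lamp base where it is.

Things in the scene. Friction and masses are not known exactly. Their poses are not given: they have to be found in the camera images.
- frame_red: loose framed red glass filter, 120 to 225 g, upright in the pale rack: aluminium frame 80 mm wide (x), 12 mm thick (y), 80 mm high (z up) on four tiny rubber feet; on the middle of its top edge a red grip tab 26 (x) x 12 (y) x 32 mm high, to be gripped from above across its 12 mm. Origin: centre of the underside; tab centre 96 mm above it. A half turn makes no difference.
- frame_yellow: loose framed yellow glass filter, 120 to 225 g, upright in the pale rack: aluminium frame 80 mm wide (x), 12 mm thick (y), 80 mm high (z up) on four tiny rubber feet; on the middle of its top edge a yellow grip tab 26 (x) x 12 (y) x 32 mm high, to be gripped from above across its 12 mm. Origin: centre of the underside; tab centre 96 mm above it. A half turn makes no difference.
- frame_blue: loose framed blue glass filter, 120 to 225 g, upright in the pale rack: aluminium frame 80 mm wide (x), 12 mm thick (y), 80 mm high (z up) on four tiny rubber feet; on the middle of its top edge a blue grip tab 26 (x) x 12 (y) x 32 mm high, to be gripped from above across its 12 mm. Origin: centre of the underside; tab centre 96 mm above it. A half turn makes no difference.
- old_bay_red: unmarked brown wooden bay of the pale rack in which the red frame stands at the start. Size, slot and axes as new_bay_left; three in a row along y, 75 mm apart; origin: centre of its underside, 12 mm above the bench; the frame's origin is 6 mm higher. Fixed. The pale rack may stand left or right of the green one, turned up to 0.3 rad.
- old_bay_yellow: unmarked brown wooden bay of the pale rack in which the yellow frame stands at the start. Size, slot and axes as new_bay_left; three in a row along y, 75 mm apart; origin: centre of its underside, 12 mm above the bench; the frame's origin is 6 mm higher. Fixed. The pale rack may stand left or right of the green one, turned up to 0.3 rad.
- old_bay_blue: unmarked brown wooden bay of the pale rack in which the blue frame stands at the start. Size, slot and axes as new_bay_left; three in a row along y, 75 mm apart; origin: centre of its underside, 12 mm above the bench; the frame's origin is 6 mm higher. Fixed. The pale rack may stand left or right of the green one, turned up to 0.3 rad.
- new_bay_left: leftmost (+y) green bay, fixed, empty: 90 (x) x 48 (y) x 46 mm high. Origin: centre of underside, 12 mm above bench. Slot along x: floor 6 mm above origin (a seated frame's origin), 16 mm wide up to 28 mm, then sloped lead-in widening to 36 mm at the top. Rack rails (top 38 mm above bench) end the slot 54 mm either side of centre. Frame thickness lies across the slot (y).
- new_bay_middle: middle bay of the green rack, as seen from the robot; same size, slot and origin as new_bay_left. The green rack's three bays stand in a row along their y (+y to the robot's left), 75 mm apart centre to centre; the rack is fixed to the bench, turned up to 0.3 rad.
- new_bay_right: rightmost (-y) bay of the green rack, as seen from the robot; same size, slot and origin as new_bay_left. The green rack's three bays stand in a row along their y (+y to the robot's left), 75 mm apart centre to centre; the rack is fixed to the bench, turned up to 0.3 rad.
- lamp_base: bystander, loose: grey ceramic lamp base, a stepped disc 60 mm across, 48 mm high, between or just beyond the racks; origin: centre of its underside. Leave it alone. (A black steel barn door leaf, 105 x 140 x 10 mm, and a brass thumbscrew, 32 mm across, 34 mm high, also lie beyond the racks.)

How it is judged (in metres and radians):
At the end, for the whole second after the job is handed in: Each frame stands in the green bay that mirrors its starting place: within 18 mm along and 8 mm across the slot, on its floor (6 mm), upright within 0.25 rad, along the slot within 0.3 rad, at rest, released. The lamp base is within 30 mm of its start (((y of old_bay_red in the frame of old_bay_yellow above 0 m and y of old_bay_red in the frame of old_bay_blue above 0 m and x of frame_red in the frame of new_bay_right between -0.018 and 0.018 m and y of frame_red in the frame of new_bay_right between -0.008 and 0.008 m and z of frame_red in the frame of new_bay_right between 0 and 0.012 m and angle between the y axis of frame_red and the y axis of new_bay_right, either way round below 0.3 rad) or (y of old_bay_red in the frame of old_bay_yellow below 0 m and y of old_bay_red in the frame of old_bay_blue below 0 m and x of frame_red in the frame of new_bay_left between -0.018 and 0.018 m and y of frame_red in the frame of new_bay_left between -0.008 and 0.008 m and z of frame_red in the frame of new_bay_left between 0 and 0.012 m and angle between the y axis of frame_red and the y axis of new_bay_left, either way round below 0.3 rad) or (((y of old_bay_red in the frame of old_bay_yellow above 0 m and y of old_bay_red in the frame of old_bay_blue below 0 m) or (y of old_bay_red in the frame of old_bay_blue above 0 m and y of old_bay_red in the frame of old_bay_yellow below 0 m)) and x of frame_red in the frame of new_bay_middle between -0.018 and 0.018 m and y of frame_red in the frame of new_bay_middle between -0.008 and 0.008 m and z of frame_red in the frame of new_bay_middle between 0 and 0.012 m and angle between the y axis of frame_red and the y axis of new_bay_middle, either way round below 0.3 rad)) and angle between each of frame_red, frame_yellow, frame_blue's own z axis and vertical below 0.25 rad and linear speed of each of frame_red, frame_yellow, frame_blue below 0.02 m/s and angular speed of each of frame_red, frame_yellow, frame_blue below 0.4 rad/s and contact force between the fingers and frame_red below 0.1 N and ((y of old_bay_yellow in the frame of old_bay_red above 0 m and y of old_bay_yellow in the frame of old_bay_blue above 0 m and x of frame_yellow in the frame of new_bay_right between -0.018 and 0.018 m and y of frame_yellow in the frame of new_bay_right between -0.008 and 0.008 m and z of frame_yellow in the frame of new_bay_right between 0 and 0.012 m and angle between the y axis of frame_yellow and the y axis of new_bay_right, either way round below 0.3 rad) or (y of old_bay_yellow in the frame of old_bay_red below 0 m and y of old_bay_yellow in the frame of old_bay_blue below 0 m and x of frame_yellow in the frame of new_bay_left between -0.018 and 0.018 m and y of frame_yellow in the frame of new_bay_left between -0.008 and 0.008 m and z of frame_yellow in the frame of new_bay_left between 0 and 0.012 m and angle between the y axis of frame_yellow and the y axis of new_bay_left, either way round below 0.3 rad) or (((y of old_bay_yellow in the frame of old_bay_red above 0 m and y of old_bay_yellow in the frame of old_bay_blue below 0 m) or (y of old_bay_yellow in the frame of old_bay_blue above 0 m and y of old_bay_yellow in the frame of old_bay_red below 0 m)) and x of frame_yellow in the frame of new_bay_middle between -0.018 and 0.018 m and y of frame_yellow in the frame of new_bay_middle between -0.008 and 0.008 m and z of frame_yellow in the frame of new_bay_middle between 0 and 0.012 m and angle between the y axis of frame_yellow and the y axis of new_bay_middle, either way round below 0.3 rad)) and contact force between the fingers and frame_yellow below 0.1 N and ((y of old_bay_blue in the frame of old_bay_red above 0 m and y of old_bay_blue in the frame of old_bay_yellow above 0 m and x of frame_blue in the frame of new_bay_right between -0.018 and 0.018 m and y of frame_blue in the frame of new_bay_right between -0.008 and 0.008 m and z of frame_blue in the frame of new_bay_right between 0 and 0.012 m and angle between the y axis of frame_blue and the y axis of new_bay_right, either way round below 0.3 rad) or (y of old_bay_blue in the frame of old_bay_red below 0 m and y of old_bay_blue in the frame of old_bay_yellow below 0 m and x of frame_blue in the frame of new_bay_left between -0.018 and 0.018 m and y of frame_blue in the frame of new_bay_left between -0.008 and 0.008 m and z of frame_blue in the frame of new_bay_left between 0 and 0.012 m and angle between the y axis of frame_blue and the y axis of new_bay_left, either way round below 0.3 rad) or (((y of old_bay_blue in the frame of old_bay_red above 0 m and y of old_bay_blue in the frame of old_bay_yellow below 0 m) or (y of old_bay_blue in the frame of old_bay_yellow above 0 m and y of old_bay_blue in the frame of old_bay_red below 0 m)) and x of frame_blue in the frame of new_bay_middle between -0.018 and 0.018 m and y of frame_blue in the frame of new_bay_middle between -0.008 and 0.008 m and z of frame_blue in the frame of new_bay_middle between 0 and 0.012 m and angle between the y axis of frame_blue and the y axis of new_bay_middle, either way round below 0.3 rad)) and contact force between the fingers and frame_blue below 0.1 N and distance of lamp_base from where it was at the start of the episode below 0.03 m); the robot touches nothing.
It fails at once if the red frame is dropped (falls free for more than about 50 mm) (linear speed of frame_red above 1 m/s and contact force between the fingers and frame_red below 0.05 N).
It fails at once if the yellow frame is dropped (falls free for more than about 50 mm) (linear speed of frame_yellow above 1 m/s and contact force between the fingers and frame_yellow below 0.05 N).
It fails at once if the blue frame is dropped (falls free for more than about 50 mm) (linear speed of frame_blue above 1 m/s and contact force between the fingers and frame_blue below 0.05 N).
It fails at once if the lamp base is knocked or moved (distance of lamp_base from where it was at the start of the episode above 0.03 m).
It also fails if it takes over 93 s, if anything falls off the work surface, if the arm or the gripper's body presses on something with over 40 N, if the wrist force passes 120 N, or if a joint passes its speed limit or range.

## Working session

There is one attempt and no reset: what is moved stays moved. The work goes in short steps, Python scripts to look and compute and a tool call to move; the robot and the scene stay as the last step left them, time stands still between calls to the robot, and variables do not carry over. Pictures are saved under pics/ and viewed, at most 14 in all, crops included, and the job is handed in when it is done.

Besides the shell and the picture viewer there is one more tool, called after "Request:" as a command line: name --argument value ..., lists and objects as JSON in quotes. play_rows: Moves the arm, as the interface text tells. Its arguments: {"type":"object","properties":{"moves":{"type":"array","items":{"type":"array","items":{"type":"array","items":{"type":"number"}}}},"fingers":{"type":"number"}},"required":["moves"]}

```bash
mkdir -p pics; ls; python3 - <<'E'
from rig import bot
import cv2,numpy as np
s=bot.read_state();print({k:np.round(v,3).tolist() for k,v in s.items()})
for n in ["top","scene"]:
    p=bot.capture(n);cv2.imwrite(f"pics/{n}0.png",p["image"])
    print(n,p["fx"],p["cx"],np.round(p["R"],3).tolist(),np.round(p["t"],3).tolist())
    for q in ["frame_red","frame_yellow","frame_blue","old_bay_red","old_bay_yellow","old_bay_blue","new_bay_left","new_bay_middle","new_bay_right","lamp_base"]:
        print(q,[(np.round(d["centre"],1).tolist(),round(d["confidence"],2)) for d in bot.pinpoint(p,q)][:3])
E
```

```text
pics
{'time_s': 0.0, 'joint_positions': [52.913, 30.28, 82.155, -0.001, 67.688, -10.224], 'qvel': [0.027, -0.057, 0.129, 0.056, 0.068, 0.033], 'tau': [-0.001, -44.004, -17.659, 0.063, 0.058, -0.0], 'position': [0.282, 0.557, 0.236], 'tcp_rot': [[-0.892, 0.452, -0.001], [0.452, 0.892, -0.002], [0.0, -0.002, -1.0]], 'force': [0.729, 0.085, -0.446], 'moment': [0.007, -0.028, 0.008], 'grasp_force': 0.0, 'opening': 0.997}
top 423.6123139435855 274.4235303844533 [[0.02, -1.0, 0.02], [-0.987, -0.023, -0.162], [0.162, -0.016, -0.987]] [-0.023, 0.567, 0.919]
frame_red [([363.4, 239.3], 0.74), ([209.5, 220.8], 0.58), ([332.0, 242.2], 0.5)]
frame_yellow [([300.6, 237.8], 0.56)]
frame_blue [([331.5, 241.0], 0.56)]
old_bay_red [([363.9, 242.0], 0.59)]
old_bay_yellow [([302.3, 240.8], 0.9)]
old_bay_blue [([329.5, 238.8], 0.93), ([303.1, 239.2], 0.69)]
new_bay_left [([177.0, 216.1], 0.74)]
new_bay_middle [([208.3, 219.3], 0.62)]
new_bay_right [([238.1, 220.1], 0.73)]
lamp_base [([273.8, 158.4], 0.91)]
scene 447.78765416422993 285.8565801818889 [[-0.032, 0.999, 0.018], [0.623, 0.034, -0.781], [-0.782, -0.013, -0.624]] [0.009, -0.332, 1.332]
frame_red [([173.7, 192.8], 0.64), ([274.7, 269.2], 0.51)]
frame_yellow [([244.0, 195.1], 0.57)]
frame_blue [([208.0, 193.3], 0.93), ([174.2, 193.4], 0.62)]
old_bay_red [([176.5, 194.0], 0.64)]
old_bay_yellow [([246.7, 194.7], 0.77)]
old_bay_blue [([209.0, 193.7], 0.69)]
new_bay_left [([389.5, 213.4], 0.59)]
new_bay_middle [([349.9, 212.7], 0.58)]
new_bay_right [([317.3, 208.0], 0.97)]
lamp_base [([276.2, 267.0], 0.79), ([244.4, 195.4], 0.74)]
```

View both.

View pics/top0.png

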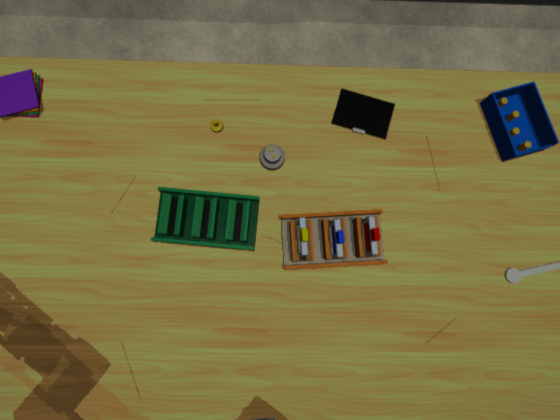

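View pics/scene0.png

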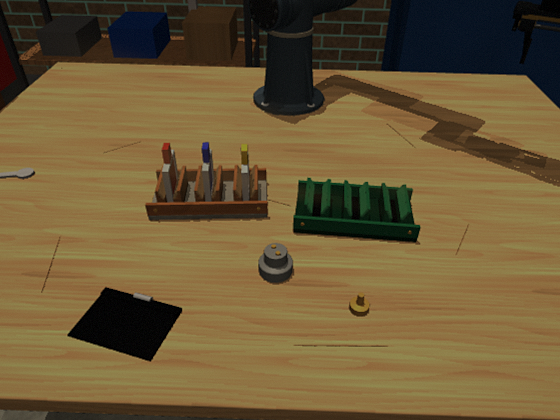

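```bash
cat > h.py <<'E'
from rig import bot
import cv2,numpy as np
from scipy.optimize import least_squares
NEW=["new_bay_left","new_bay_middle","new_bay_right"]; OLD=["old_bay_yellow","old_bay_blue","old_bay_red"]
def proj(p,X):
    c=np.atleast_2d(X)@np.array(p["R"]).T+p["t"]; return np.c_[p["fx"]*c[:,0]/c[:,2]+p["cx"],p["fy"]*c[:,1]/c[:,2]+p["cy"]]
def ray(p,uv,z):
    R=np.array(p["R"]); c=-R.T@p["t"]; d=R.T@[(uv[0]-p["cx"])/p["fx"],(uv[1]-p["cy"])/p["fy"],1]; return c+d*(z-c[2])/d[2]
def bays(q,z=.012):
    x,y,a=q; return np.array([[x-np.sin(a)*o,y+np.cos(a)*o,z] for o in (.075,0,-.075)])
def fit(obs,x0,n=3): # obs list of (pic,index,uv)
    f=lambda q:np.concatenate([(proj(p,bays(q)[i])[0]-uv)/p["fx"] for p,i,uv in obs])
    r=least_squares(f,x0,loss="soft_l1",f_scale=.003); return r.x,f(r.x).reshape(-1,2)
def tab(p,col):
    h=cv2.cvtColor(p["image"],cv2.COLOR_BGR2HSV).astype(int); H,S,V=h[...,0],h[...,1],h[...,2]
    m={"r":((H<6)|(H>174)),"y":(abs(H-29)<5),"b":(abs(H-120)<8)}[col]&(S>190)&(V>90)
    n,l,st,c=cv2.connectedComponentsWithStats(m.astype(np.uint8)); return [(st[i],c[i]) for i in np.argsort(-st[1:,4])[:3]+1]
E
python3 - <<'E'
from h import *
P=[bot.capture("top"),bot.capture("scene")]
for L,x0 in ((NEW,[.5,.15,0]),(OLD,[.45,-.1,0])):
    obs=[(p,i,np.array(d[0]["centre"])) for p in P for i,n in enumerate(L) if (d:=bot.pinpoint(p,n))]
    for o in (obs,obs[:3],obs[3:]):
        q,r=fit(o,x0);print(np.round(q,4),np.round(r*1000,1).tolist())
l=bot.search_frame(P[0],"lamp_base")[0]["centre"];print("lamp",ray(P[0],l,.025))
for p in P:
  for c in "ybr":
    print(c,[(s.tolist(),np.round(u,1).tolist(),np.round(ray(p,u,.114),3).tolist()) for s,u in tab(p,c)])
E
```

```text
[ 0.5428  0.1446 -0.0464] [[2.2, -0.8], [-359.5, -51.6], [-2.2, 1.0], [0.6, -3.8], [-1.0, -2.8], [-3.3, 0.7]]
[ 0.5413  0.142  -0.0321] [[4.6, 1.9], [-356.9, -49.9], [0.5, 1.6]]
[ 0.5454  0.1453 -0.0886] [[2.1, 0.3], [0.0, -1.0], [-2.2, 0.3]]
[ 0.5241 -0.1439  0.425 ] [[-10.1, 4.7], [5.3, -18.8], [282.8, 2.4], [1.6, -0.2], [1.0, 33.2]]
[ 0.507  -0.1375  0.7651] [[-2.5, 43.7], [-1.1, -1.8], [262.2, -1.9]]
[ 0.4995 -0.1507  0.079 ] [[1.2, 0.0], [-1.2, -0.3]]
lamp [ 0.6929408  -0.00369666  0.025     ]
y [([302, 228, 6, 13, 70], [304.6, 234.2], [0.505, -0.074, 0.114]), ([211, 123, 12, 8, 53], [216.7, 127.1], [0.735, 0.12, 0.114]), ([214, 121, 3, 3, 8], [215.1, 121.9], [0.747, 0.124, 0.114])]
b [([338, 231, 6, 12, 45], [340.6, 236.4], [0.502, -0.15, 0.114])]
r [([374, 228, 6, 12, 61], [376.6, 233.6], [0.51, -0.226, 0.114])]
y [([245, 145, 2, 2, 3], [245.7, 145.3], [0.469, -0.077, 0.114]), ([242, 145, 1, 2, 2], [242.0, 145.5], [0.47, -0.084, 0.114]), ([242, 149, 1, 2, 2], [242.0, 149.5], [0.486, -0.082, 0.114])]
b []
r [([163, 143, 6, 7, 34], [165.5, 146.0], [0.482, -0.235, 0.114])]
```

Request:
play_rows --moves '[[[0, 0, -10, 0, 0, -0.14], [0, 0, -10, 0, 0, -0.14], [0, 0, -10, 0, 0, -0.14], [-28, -40, 0, 0, 0, 0], [-28, -40, 0, 0, 0, 0]]]' --fingers -0.2

```text
time_s: 2.35
position: [0.3344, 0.4751, 0.2669]
tcp_rot: [[-0.999, 0.045, 0.001], [0.045, 0.999, 0.001], [-0.001, 0.001, -1.0]]
force: [0.0, -0.2, 0.6]
opening: 0.628
grasp_force: 0.0
```

Request:
play_rows --moves '[[[-28, -40, 0, 0, 0, 0], [-28, -40, 0, 0, 0, 0], [-28, -40, 0, 0, 0, 0], [-28, -40, 0, 0, 0, 0], [-28, -40, 0, 0, 0, 0]]]'

```text
time_s: 2.85
position: [0.4653, 0.2666, 0.2668]
tcp_rot: [[-0.999, 0.049, 0.001], [0.049, 0.999, 0.0], [-0.001, 0.0, -1.0]]
force: [1.6, 0.5, -0.4]
opening: 0.403
grasp_force: 0.0
```

Request:
play_rows --moves '[[[-28, -40, 0, 0, 0, 0], [-28, -40, 0, 0, 0, 0], [-28, -40, 0, 0, 0, 0], [0, 0, 0, 0, 0, 0], [0, 0, 0, 0, 0, 0]]]'

```text
time_s: 3.35
position: [0.5429, 0.1432, 0.2664]
tcp_rot: [[-0.999, 0.052, -0.0], [0.052, 0.999, 0.0], [0.001, 0.0, -1.0]]
force: [-0.1, 0.1, -0.3]
opening: 0.398
grasp_force: 0.0
```

```bash
python3 - <<'E'
from h import *
p=bot.capture("wrist");cv2.imwrite("pics/w1.png",p["image"])
s=bot.read_state();R=np.array(p["R"]);c=-R.T@p["t"]
print(s["position"],np.round(s["tcp_rot"],3).tolist(),"cam",c,"in tool",np.array(s["tcp_rot"]).T@(c-s["position"]),np.round(R@s["tcp_rot"],3).tolist(),p["fx"])
obs=[]
for i,n in enumerate(NEW):
    d=bot.pinpoint(p,n);print(n,[(np.round(e["centre"],1).tolist(),round(e["confidence"],2)) for e in d])
    if d: obs.append((p,i,np.array(d[0]["centre"])))
q,r=fit(obs,[.543,.144,-.05]);print(q,r*1000)
E
```

```text
[0.54210764 0.14432702 0.26634073] [[-0.999, 0.05, -0.001], [0.05, 0.999, 0.0], [0.001, 0.0, -1.0]] cam [0.4624239  0.14946393 0.41539185] in tool [ 0.08000283  0.00122575 -0.14896365] [[-0.002, 1.0, 0.001], [-0.955, -0.001, -0.297], [-0.297, -0.001, 0.955]] 302.3755533999612
new_bay_left [([343.8, 185.7], 0.66)]
new_bay_middle [([286.4, 186.1], 0.78)]
new_bay_right [([229.9, 186.7], 0.92)]
[ 0.54857725  0.14653355 -0.04240186] [[-6.94809725 -0.19218863]
 [ 0.23872064  0.12408365]
 [ 4.63911353 -0.22277841]]
```

View pics/w1.png

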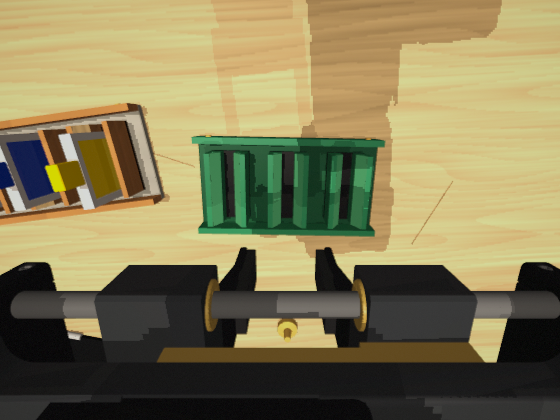

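```bash
cat >> h.py <<'E'
def overlay(p,q,f,box,k=3):
    im=cv2.resize(p["image"],None,fx=k,fy=k,interpolation=cv2.INTER_CUBIC); x,y,a=q; M=np.array([[np.cos(a),-np.sin(a),0],[np.sin(a),np.cos(a),0],[0,0,1]])
    for o in bays(q):
        for w,l,z,c in ((.008,.045,.006,(255,0,255)),(.018,.045,.046,(0,0,255)),(.024,.045,.046,(255,255,0))):
            X=o+np.array([[-l,-w,z],[l,-w,z],[l,w,z],[-l,w,z]])@M.T
            cv2.polylines(im,[np.int32(proj(p,X)*k)],True,c,1)
    x0,y0,x1,y1=[v*k for v in box]; cv2.imwrite(f,im[y0:y1,x0:x1])
E
python3 - <<'E'
from h import *
p=bot.capture("wrist"); overlay(p,[.5475,.1455,-.045],"pics/o1.png",(170,110,430,260))
E
```

```text
(no output)
```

View pics/o1.png

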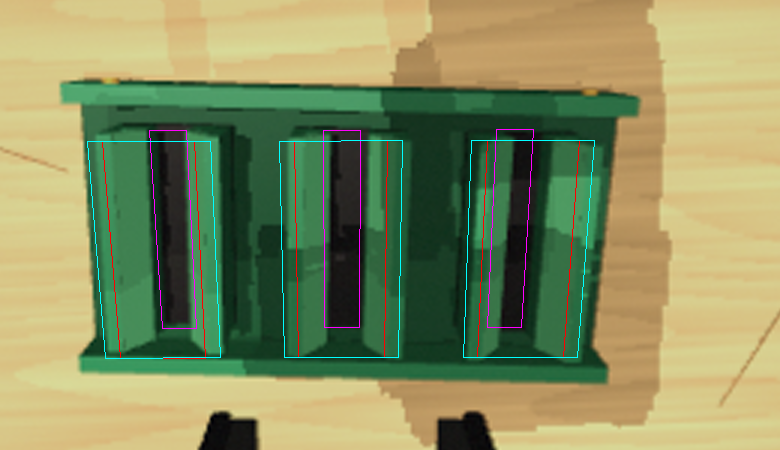

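Request:
play_rows --moves '[[[4, -48, 0, 0, 0, 0], [4, -48, 0, 0, 0, 0], [4, -48, 0, 0, 0, 0], [4, -48, 0, 0, 0, 0], [4, -48, 0, 0, 0, 0]]]'

```text
time_s: 4.1
position: [0.5104, -0.0947, 0.2669]
tcp_rot: [[-0.999, 0.046, 0.001], [0.046, 0.999, -0.0], [-0.001, -0.0, -1.0]]
force: [0.9, 0.0, 0.0]
opening: 0.403
grasp_force: 0.0
```

Request:
play_rows --moves '[[[4, -48, 0, 0, 0, 0], [0, 0, 0, 0, 0, -0.13], [0, 0, 0, 0, 0, 0]]]'

```text
time_s: 4.4
position: [0.5043, -0.1425, 0.2666]
tcp_rot: [[-0.997, -0.08, 0.0], [-0.08, 0.997, 0.0], [-0.0, 0.0, -1.0]]
force: [-0.7, 1.0, 0.8]
opening: 0.405
grasp_force: 0.0
```

```bash
python3 - <<'E'
from h import *
p=bot.capture("wrist");cv2.imwrite("pics/w2.png",cv2.resize(p["image"][60:280,110:470],None,fx=2.2,fy=2.2))
s=bot.read_state();print(s["position"],np.round(s["tcp_rot"],3).tolist())
obs=[]
for i,n in enumerate(OLD):
    d=bot.pinpoint(p,n);print(n,[(np.round(e["centre"],1).tolist(),round(e["confidence"],2)) for e in d])
    if d: obs.append((p,i,np.array(d[0]["centre"])))
q,r=fit(obs,[.50,-.15,.08]);print(q,r*1000)
for c in "ybr": print(c,[(t.tolist(),np.round(u,1).tolist(),np.round(ray(p,u,.12),4).tolist()) for t,u in tab(p,c)])
E
```

```text
[ 0.50427052 -0.14149312  0.26656886] [[-0.997, -0.079, -0.0], [-0.079, 0.997, 0.001], [0.0, 0.001, -1.0]]
old_bay_yellow []
old_bay_blue [([280.3, 184.5], 0.79), ([335.9, 187.9], 0.65)]
old_bay_red [([223.4, 185.3], 0.78)]
[ 0.50846397 -0.14833322  0.09371018] [[-2.80405632  0.04050645]
 [ 2.80836121 -0.15363066]]
y [([353, 223, 2, 1, 2], [353.5, 223.0], [0.52, -0.0687, 0.12]), ([359, 220, 1, 1, 1], [359.0, 220.0], [0.5164, -0.0635, 0.12]), ([351, 222, 1, 1, 1], [351.0, 222.0], [0.5192, -0.0714, 0.12])]
b [([273, 184, 12, 30, 233], [278.5, 200.7], [0.5025, -0.1478, 0.12])]
r [([195, 185, 18, 31, 363], [202.6, 200.1], [0.508, -0.2242, 0.12]), ([217, 161, 8, 52, 290], [220.5, 185.9], [0.4919, -0.2063, 0.12]), ([213, 192, 1, 3, 3], [213.0, 193.0], [0.4998, -0.2138, 0.12])]
```

View pics/w2.png

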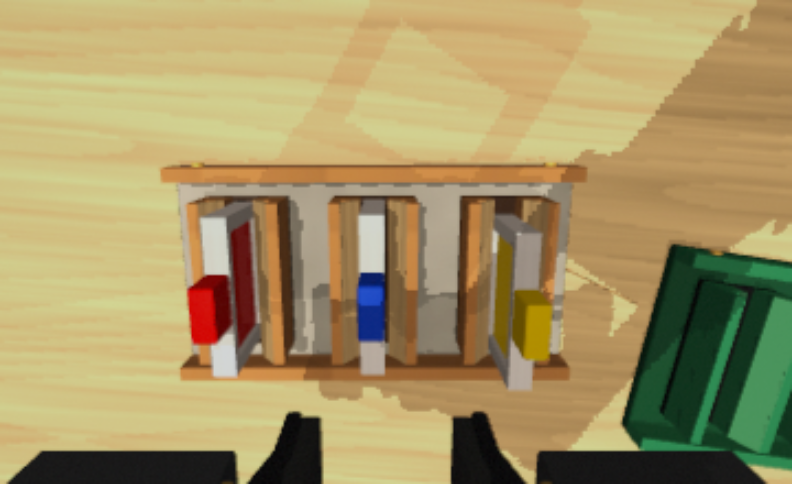

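```bash
python3 - <<'E'
from h import *
p=bot.capture("wrist")
px=lambda u:(110+u[0]/2.2,60+u[1]/2.2)
for n,u in dict(blue=(371,340),yellow=(536,359),red=(203,342)).items(): print(n,"tab +x top edge",ray(p,px(u),.130))
for n,a,b in (("yellow R",(540,234),(533,387)),("yellow L",(516,234),(509,387)),("blue L",(361,204),(361,372)),("blue R",(385,204),(385,372)),("red L",(202,218),(213,375)),("red R",(229,218),(238,375))):
    A,B=ray(p,px(a),.098),ray(p,px(b),.098);d=B-A;print(n,A,B,"yaw",np.arctan2(d[1],d[0]))
E
```

```text
blue tab +x top edge [ 0.51411961 -0.14445849  0.13      ]
yellow tab +x top edge [ 0.51697605 -0.0691213   0.13      ]
red tab +x top edge [ 0.52128324 -0.21980025  0.13      ]
yellow R [ 0.46475111 -0.06807672  0.098     ] [ 0.54252194 -0.05987047  0.098     ] yaw 0.1051294186785545
yellow L [ 0.46569173 -0.0794809   0.098     ] [ 0.54353165 -0.07210673  0.098     ] yaw 0.09445315247297885
blue L [ 0.45770187 -0.15414022  0.098     ] [ 0.5416126  -0.14814856  0.098     ] yaw 0.07128413888027679
blue R [ 0.45677364 -0.1428853   0.098     ] [ 0.54061003 -0.13599832  0.098     ] yaw 0.08196384054121493
red L [ 0.4704072  -0.22870252  0.098     ] [ 0.54942415 -0.22306915  0.098     ] yaw 0.07117274574910809
red R [ 0.46935637 -0.21596158  0.098     ] [ 0.54837823 -0.21039372  0.098     ] yaw 0.07034352502485637
```

```bash
python3 - <<'E'
from h import *
p=bot.capture("wrist");s=bot.read_state();T=np.array(s["tcp_rot"]);x=np.array(s["position"])
o=s["opening"]*.087/2
for y in (-o,0,o): print(proj(p,x+T@[0.0,y,.014]),proj(p,x+T@[.0095,y,.014]))
im=p["image"].astype(int).sum(2)
for r in (246,248,250,254): print(r,np.where(im[r,215:350]<150)[0]+215)
E
```

```text
[[252.74680395 261.61074483]] [[252.23015856 246.85226255]]
[[281.9139648  261.61914956]] [[281.8617413  246.86029471]]
[[311.08309594 261.62755485]] [[311.4953576  246.86832741]]
246 []
248 [241 242 243 244 245 325 326 327 328 329 330]
250 [240 241 242 243 244 245 246 247 248 249 250 251 252 253 254 316 317 318
 319 320 321 322 323 324 325 326 327 328 329 330 331]
254 [239 240 241 242 243 244 245 246 247 248 249 250 251 252 253 254 316 317
 318 319 320 321 322 323 324 325 326 327 328 329 330 331 332]
```

Request:
play_rows --moves '[[[-3, 35, 0, 0, 0, -0.01], [-3, 34, 0, 0, 0, 0], [0, 0, 40, 0, 0, 0], [0, 0, 40, 0, 0, 0], [0, 0, 40, 0, 0, 0]]]'

```text
time_s: 5.2
position: [0.5051, -0.0716, 0.146]
tcp_rot: [[-0.996, -0.093, 0.002], [-0.093, 0.996, -0.001], [-0.002, -0.001, -1.0]]
force: [0.6, 0.4, -0.0]
opening: 0.398
grasp_force: 0.0
```

Request:
play_rows --moves '[[[0, 0, 20, 0, 0, 0], [0, 0, 11, 0, 0, 0], [0, 0, 0, 0, 0, 0], [0, 0, 0, 0, 0, 0]]]'

```text
time_s: 5.6
position: [0.5053, -0.0728, 0.1163]
tcp_rot: [[-0.996, -0.091, 0.001], [-0.091, 0.996, -0.001], [-0.001, -0.001, -1.0]]
force: [0.6, -0.0, 0.0]
opening: 0.4
grasp_force: 0.0
```

Request:
play_rows --moves '[[[0, 0, 0, 0, 0, 0], [0, 0, 0, 0, 0, 0], [0, 0, 0, 0, 0, 0], [0, 0, 0, 0, 0, 0], [0, 0, 0, 0, 0, 0]]]' --fingers -1

```text
time_s: 6.1
position: [0.5048, -0.0726, 0.1161]
tcp_rot: [[-0.996, -0.09, 0.001], [-0.09, 0.996, 0.001], [-0.001, 0.0, -1.0]]
force: [0.9, 1.7, 4.2]
opening: 0.133
grasp_force: 29.9
```

Request:
play_rows --moves '[[[0, 0, -10, 0, 0, 0], [0, 0, -20, 0, 0, 0], [0, 0, -30, 0, 0, 0], [0, 0, -20, 0, 0, 0.07], [0, 0, 0, 0, 0, 0.08]]]'

```text
time_s: 6.6
position: [0.5062, -0.0736, 0.1987]
tcp_rot: [[-0.998, 0.061, 0.006], [0.061, 0.998, -0.003], [-0.006, -0.002, -1.0]]
force: [0.8, -0.1, -2.0]
opening: 0.136
grasp_force: 29.9
```

Request:
play_rows --moves '[[[-7, 36, 0, 0, 0, 0], [-7, 36, 0, 0, 0, 0], [-8, 36, 0, 0, 0, 0], [-7, 36, 0, 0, 0, 0], [0, 0, 0, 0, 0, 0]]]'

```text
time_s: 7.1
position: [0.5424, 0.0729, 0.1958]
tcp_rot: [[-0.999, 0.054, 0.001], [0.054, 0.999, 0.001], [-0.001, 0.001, -1.0]]
force: [-0.4, -2.2, -1.5]
opening: 0.134
grasp_force: 30.0
```

```bash
python3 - <<'E'
from h import *
p=bot.capture("wrist");s=bot.read_state();print(s["position"],np.round(s["tcp_rot"],3).tolist(),s["force"],s["grasp_force"])
cv2.imwrite("pics/w3.png",cv2.resize(p["image"][60:300,160:480],None,fx=2.4,fy=2.4))
E
```

```text
[0.54174845 0.07096989 0.19563707] [[-0.999, 0.055, -0.0], [0.055, 0.999, -0.0], [0.0, -0.0, -1.0]] [-0.11855907 -0.48828476 -0.69060771] 29.98844760702923
```

View pics/w3.png

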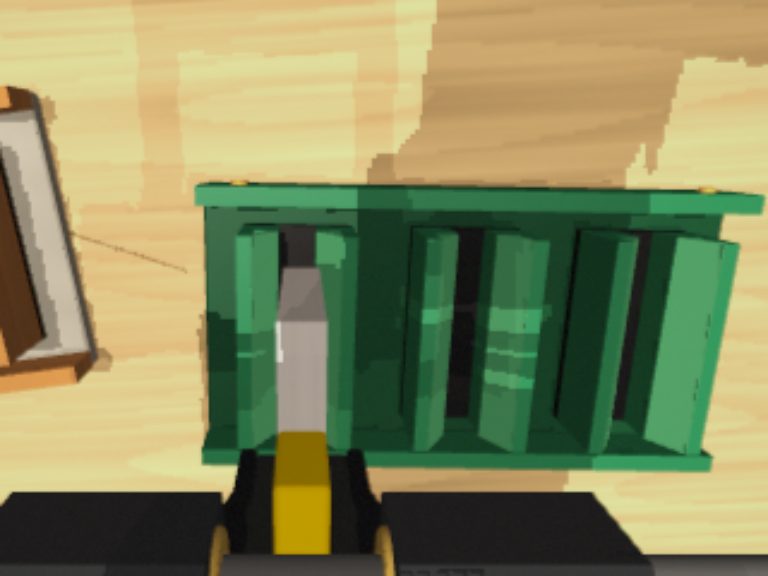

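Request:
play_rows --moves '[[[0, -1, 20, 0, 0, 0.015], [0, 0, 20, 0, 0, 0], [0, 0, 15, 0, 0, 0], [0, 0, 10, 0, 0, 0], [0, 0, 0, 0, 0, 0]]]'

```text
time_s: 7.65
position: [0.5412, 0.0679, 0.1295]
tcp_rot: [[-0.997, 0.075, -0.002], [0.075, 0.997, 0.001], [0.002, 0.001, -1.0]]
force: [0.5, 3.5, -3.4]
opening: 0.135
grasp_force: 30.0
```

Request:
play_rows --moves '[[[0, 0, 6, 0, 0, 0], [0, 0, 4, 0, 0, 0], [0, 0, 3, 0, 0, 0], [0, 0, 0, 0, 0, 0]]]'

```text
time_s: 8.05
position: [0.5421, 0.0681, 0.1174]
tcp_rot: [[-0.997, 0.074, 0.0], [0.074, 0.997, -0.0], [-0.0, -0.0, -1.0]]
force: [-0.1, 2.0, -2.7]
opening: 0.138
grasp_force: 30.0
```

Request:
play_rows --moves '[[[0, 1, 2, 0, 0, 0], [0, 0, 0, 0, 0, 0], [0, 0, 0, 0, 0, 0]]]'

```text
time_s: 8.35
position: [0.5423, 0.0687, 0.116]
tcp_rot: [[-0.997, 0.073, 0.001], [0.073, 0.997, -0.001], [-0.001, -0.001, -1.0]]
force: [0.5, -0.6, 2.9]
opening: 0.133
grasp_force: 30.0
```

Request:
play_rows --moves '[[[0, 0, 0, 0, 0, 0], [0, 0, 0, 0, 0, 0], [0, 0, 0, 0, 0, 0], [0, 0, 0, 0, 0, 0]]]' --fingers -0.2

```text
time_s: 8.75
position: [0.5418, 0.0692, 0.1154]
tcp_rot: [[-0.997, 0.074, -0.0], [0.074, 0.997, -0.0], [0.0, -0.0, -1.0]]
force: [0.5, -0.5, 0.3]
opening: 0.372
grasp_force: 0.0
```

Request:
play_rows --moves '[[[0, 0, -25, 0, 0, 0], [0, 0, -35, 0, 0, 0], [0, 0, -40, 0, 0, -0.05], [0, 0, 0, 0, 0, -0.1], [12, -43, 0, 0, 0, 0]]]'

```text
time_s: 9.25
position: [0.535, 0.0283, 0.2174]
tcp_rot: [[-0.996, -0.084, 0.006], [-0.084, 0.996, 0.001], [-0.006, 0.0, -1.0]]
force: [0.1, -1.1, -0.4]
opening: 0.401
grasp_force: 0.0
```

Request:
play_rows --moves '[[[12, -43, 0, 0, 0, 0], [12, -43, 0, 0, 0, 0], [12, -42, 0, 0, 0, 0], [12, -42, 0, 0, 0, 0], [0, 0, 0, 0, 0, 0]]]'

```text
time_s: 9.75
position: [0.4981, -0.1529, 0.2157]
tcp_rot: [[-0.998, -0.07, 0.001], [-0.07, 0.998, -0.003], [-0.001, -0.003, -1.0]]
force: [0.1, -0.0, -0.2]
opening: 0.399
grasp_force: 0.0
```

```bash
python3 - <<'E'
from h import *
p=bot.capture("wrist");s=bot.read_state();print(s["position"],np.round(s["tcp_rot"],3).tolist())
cv2.imwrite("pics/w4.png",cv2.resize(p["image"][60:300,120:520],None,fx=2,fy=2))
E
```

```text
[ 0.49804014 -0.15031557  0.21552792] [[-0.997, -0.071, 0.0], [-0.071, 0.997, -0.0], [-0.0, -0.0, -1.0]]
```

View pics/w4.png

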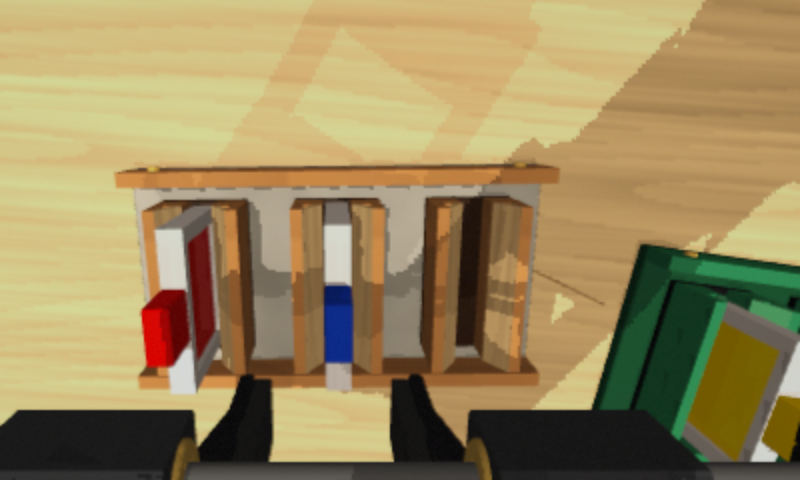

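Request:
play_rows --moves '[[[-1, 2, 20, 0, 0, -0.007], [0, 0, 35, 0, 0, 0], [0, 0, 30, 0, 0, 0], [0, 0, 15, 0, 0, 0], [0, 0, 0, 0, 0, 0]]]'

```text
time_s: 10.3
position: [0.4976, -0.1435, 0.1134]
tcp_rot: [[-0.996, -0.084, -0.005], [-0.084, 0.996, 0.003], [0.005, 0.004, -1.0]]
force: [-0.5, 0.3, 0.4]
opening: 0.396
grasp_force: 0.0
```

Request:
play_rows --moves '[[[0, 0, 0, 0, 0, 0], [0, 0, 0, 0, 0, 0], [0, 0, 0, 0, 0, 0], [0, 0, 0, 0, 0, 0], [0, 0, 0, 0, 0, 0]]]' --fingers -1

```text
time_s: 10.8
position: [0.4999, -0.1466, 0.1165]
tcp_rot: [[-0.997, -0.084, 0.002], [-0.084, 0.997, -0.002], [-0.002, -0.002, -1.0]]
force: [-0.5, -1.4, 2.5]
opening: 0.134
grasp_force: 29.6
```

Request:
play_rows --moves '[[[0, 0, -15, 0, 0, 0], [0, 0, -30, 0, 0, 0], [0, 0, -40, 0, 0, 0], [0, 0, -35, 0, 0, 0.075], [0, 0, -10, 0, 0, 0.08]]]'

```text
time_s: 11.3
position: [0.5007, -0.1463, 0.2492]
tcp_rot: [[-0.997, 0.075, 0.006], [0.075, 0.997, -0.003], [-0.006, -0.002, -1.0]]
force: [0.1, -0.1, -1.5]
opening: 0.137
grasp_force: 29.9
```

Request:
play_rows --moves '[[[-4, 42, 0, 0, 0, 0], [-4, 42, 0, 0, 0, 0], [-4, 42, 0, 0, 0, 0], [-4, 42, 0, 0, 0, 0], [-4, 42, 0, 0, 0, 0]]]'

```text
time_s: 11.8
position: [0.5335, 0.0641, 0.2452]
tcp_rot: [[-0.997, 0.072, -0.001], [0.072, 0.997, 0.001], [0.001, 0.0, -1.0]]
force: [0.5, 0.0, -2.2]
opening: 0.137
grasp_force: 29.9
```

Request:
play_rows --moves '[[[-4, 42, 0, 0, 0, 0], [-4, 42, 0, 0, 0, 0], [0, 0, 0, 0, 0, 0], [0, 0, 0, 0, 0, 0], [0, 0, 0, 0, 0, 0]]]'

```text
time_s: 12.3
position: [0.5474, 0.1448, 0.2451]
tcp_rot: [[-0.997, 0.072, -0.002], [0.072, 0.997, -0.001], [0.002, -0.001, -1.0]]
force: [0.1, 0.2, -2.4]
opening: 0.134
grasp_force: 30.0
```

```bash
python3 - <<'E'
from h import *
p=bot.capture("wrist");s=bot.read_state();print(s["position"],np.round(s["tcp_rot"],3).tolist(),s["force"],s["grasp_force"])
cv2.imwrite("pics/w5.png",cv2.resize(p["image"][60:300,120:480],None,fx=2.2,fy=2.2))
E
```

```text
[0.54770745 0.14441264 0.24524186] [[-0.997, 0.073, -0.001], [0.073, 0.997, -0.0], [0.001, -0.0, -1.0]] [-0.03074243  0.29090841 -2.0849105 ] 29.993404503911734
```

View pics/w5.png

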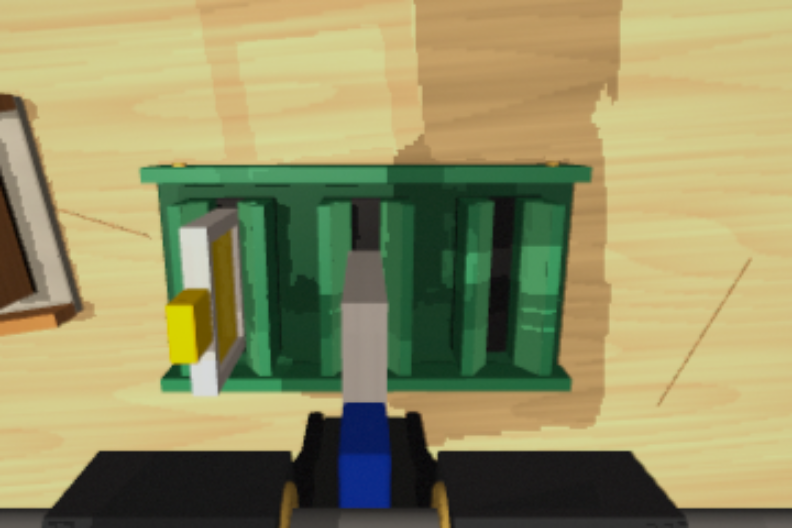

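Request:
play_rows --moves '[[[0, 0, 30, 0, 0, 0], [0, 0, 35, 0, 0, 0], [0, 0, 30, 0, 0, 0], [0, 0, 15, 0, 0, 0], [0, 0, 5, 0, 0, 0]]]'

```text
time_s: 12.85
position: [0.5469, 0.1439, 0.1286]
tcp_rot: [[-0.997, 0.074, -0.004], [0.074, 0.997, -0.0], [0.004, -0.001, -1.0]]
force: [0.0, -0.3, -2.5]
opening: 0.139
grasp_force: 30.0
```

Request:
play_rows --moves '[[[0, 0, 5, 0, 0, 0], [0, 0, 4, 0, 0, 0], [0, 0, 3, 0, 0, 0], [0, 0, 2, 0, 0, 0], [0, 0, 0, 0, 0, 0]]]'

```text
time_s: 13.35
position: [0.5486, 0.1456, 0.1169]
tcp_rot: [[-0.997, 0.072, 0.001], [0.072, 0.997, -0.0], [-0.001, 0.0, -1.0]]
force: [0.5, -1.3, -1.8]
opening: 0.132
grasp_force: 30.0
```

Request:
play_rows --moves '[[[0, 0, 1.5, 0, 0, 0], [0, 0, 0, 0, 0, 0], [0, 0, 0, 0, 0, 0]]]'

```text
time_s: 13.65
position: [0.5487, 0.1457, 0.1166]
tcp_rot: [[-0.997, 0.071, 0.002], [0.071, 0.997, -0.0], [-0.002, 0.0, -1.0]]
force: [-2.4, -0.4, 5.5]
opening: 0.134
grasp_force: 30.0
```

Request:
play_rows --moves '[[[0, 0, 0, 0, 0, 0], [0, 0, 0, 0, 0, 0], [0, 0, 0, 0, 0, 0], [0, 0, 0, 0, 0, 0]]]' --fingers -0.2

```text
time_s: 14.05
position: [0.5482, 0.1456, 0.115]
tcp_rot: [[-0.997, 0.072, 0.0], [0.072, 0.997, 0.0], [-0.0, 0.0, -1.0]]
force: [0.4, -0.0, 0.1]
opening: 0.373
grasp_force: 0.0
```

Request:
play_rows --moves '[[[0, 0, -25, 0, 0, 0], [0, 0, -35, 0, 0, 0], [0, 0, -40, 0, 0, -0.05], [0, 0, 0, 0, 0, -0.093], [8, -45, 0, 0, 0, 0]]]'

```text
time_s: 14.55
position: [0.5451, 0.1034, 0.2169]
tcp_rot: [[-0.997, -0.079, 0.006], [-0.079, 0.997, 0.002], [-0.006, 0.001, -1.0]]
force: [0.9, -1.2, -0.3]
opening: 0.404
grasp_force: 0.0
```

Request:
play_rows --moves '[[[8, -45, 0, 0, 0, 0], [8, -45, 0, 0, 0, 0], [8, -46, 0, 0, 0, 0], [8, -46, 0, 0, 0, 0], [8, -45, 0, 0, 0, 0]]]'

```text
time_s: 15.05
position: [0.5192, -0.131, 0.215]
tcp_rot: [[-0.997, -0.071, 0.0], [-0.071, 0.997, 0.0], [-0.0, 0.0, -1.0]]
force: [0.9, -0.5, -0.2]
opening: 0.401
grasp_force: 0.0
```

Request:
play_rows --moves '[[[8, -45, 0, 0, 0, 0], [8, -45, 0, 0, 0, 0], [0, 0, 0, 0, 0, 0], [0, 0, 0, 0, 0, 0], [0, 0, 0, 0, 0, 0]]]'

```text
time_s: 15.55
position: [0.5097, -0.2189, 0.2147]
tcp_rot: [[-0.997, -0.072, -0.001], [-0.072, 0.997, 0.001], [0.001, 0.001, -1.0]]
force: [-0.3, -0.1, 0.9]
opening: 0.401
grasp_force: 0.0
```

```bash
python3 - <<'E'
from h import *
p=bot.capture("wrist");s=bot.read_state();print(s["position"],np.round(s["tcp_rot"],3).tolist())
cv2.imwrite("pics/w6.png",cv2.resize(p["image"][60:300,120:520],None,fx=2,fy=2))
E
```

```text
[ 0.50988581 -0.21848959  0.21483383] [[-0.997, -0.073, -0.001], [-0.073, 0.997, 0.001], [0.001, 0.001, -1.0]]
```

View pics/w6.png

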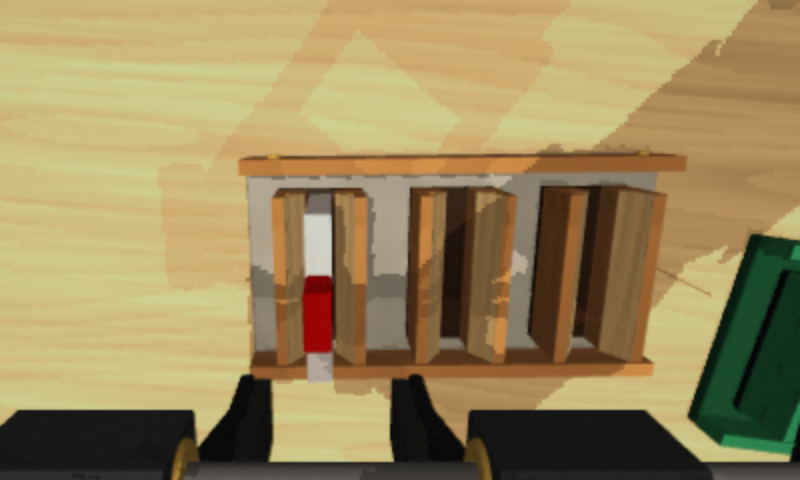

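Request:
play_rows --moves '[[[0, -5, 20, 0, 0, 0], [0, 0, 35, 0, 0, 0], [0, 0, 30, 0, 0, 0], [0, 0, 14, 0, 0, 0], [0, 0, 0, 0, 0, 0]]]'

```text
time_s: 16.1
position: [0.5092, -0.2223, 0.1139]
tcp_rot: [[-0.997, -0.073, -0.005], [-0.074, 0.997, 0.003], [0.004, 0.004, -1.0]]
force: [0.6, 1.8, 0.5]
opening: 0.394
grasp_force: 0.0
```

Request:
play_rows --moves '[[[0, 0, 0, 0, 0, 0], [0, 0, 0, 0, 0, 0], [0, 0, 0, 0, 0, 0], [0, 0, 0, 0, 0, 0], [0, 0, 0, 0, 0, 0]]]' --fingers -1

```text
time_s: 16.6
position: [0.511, -0.2256, 0.117]
tcp_rot: [[-0.997, -0.071, 0.002], [-0.071, 0.997, -0.001], [-0.002, -0.001, -1.0]]
force: [-0.6, 0.0, 3.7]
opening: 0.133
grasp_force: 30.0
```

Request:
play_rows --moves '[[[0, 0, -15, 0, 0, 0], [0, 0, -30, 0, 0, 0], [0, 0, -40, 0, 0, 0], [0, 0, -35, 0, 0, 0.07], [0, 0, -10, 0, 0, 0.073]]]'

```text
time_s: 17.1
position: [0.5122, -0.2263, 0.2502]
tcp_rot: [[-0.997, 0.075, 0.006], [0.075, 0.997, -0.004], [-0.007, -0.004, -1.0]]
force: [1.0, -0.4, -1.5]
opening: 0.135
grasp_force: 29.9
```

Request:
play_rows --moves '[[[-1, 45, 0, 0, 0, 0], [-1, 45, 0, 0, 0, 0], [-1, 45, 0, 0, 0, 0], [-1, 45, 0, 0, 0, 0], [-1, 45, 0, 0, 0, 0]]]'

```text
time_s: 17.6
position: [0.5311, 0.0006, 0.246]
tcp_rot: [[-0.997, 0.072, -0.0], [0.072, 0.997, 0.0], [0.0, 0.0, -1.0]]
force: [0.4, 0.1, -1.4]
opening: 0.138
grasp_force: 29.9
```

Request:
play_rows --moves '[[[-1, 45, 0, 0, 0, 0], [-1, 45, 0, 0, 0, 0], [-1, 45, 0, 0, 0, 0], [-1, 44, 0, 0, 0, 0], [-1, 42, 0, 0, 0, 0]]]'

```text
time_s: 18.1
position: [0.5519, 0.2209, 0.2459]
tcp_rot: [[-0.997, 0.072, -0.001], [0.072, 0.997, -0.0], [0.001, -0.0, -1.0]]
force: [-0.1, -1.7, -1.4]
opening: 0.136
grasp_force: 29.9
```

Request:
play_rows --moves '[[[0, 0, 0, 0, 0, 0], [0, 0, 0, 0, 0, 0], [0, 0, 0, 0, 0, 0]]]'

```text
time_s: 18.4
position: [0.552, 0.2181, 0.2457]
tcp_rot: [[-0.997, 0.072, -0.001], [0.072, 0.997, -0.001], [0.001, -0.001, -1.0]]
force: [-0.1, 0.6, -1.5]
opening: 0.135
grasp_force: 29.9
```

```bash
python3 - <<'E'
from h import *
p=bot.capture("wrist");s=bot.read_state();print(s["position"],np.round(s["tcp_rot"],3).tolist(),s["force"],s["grasp_force"])
cv2.imwrite("pics/w7.png",cv2.resize(p["image"][60:300,120:480],None,fx=2.2,fy=2.2))
E
```

```text
[0.55217613 0.21778876 0.24583766] [[-0.997, 0.073, -0.001], [0.073, 0.997, -0.001], [0.001, -0.001, -1.0]] [ 0.18170655 -0.3063555  -1.62912366] 29.94861440383829
```

View pics/w7.png

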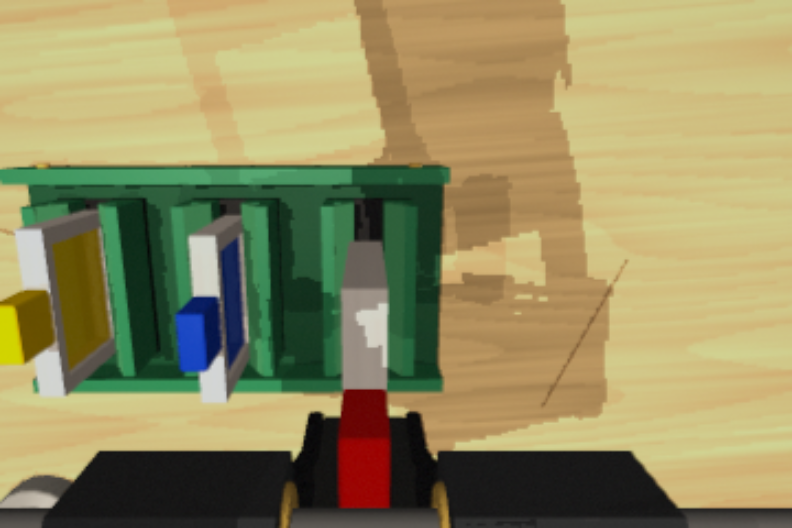

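Request:
play_rows --moves '[[[0, 1, 30, 0, 0, 0], [0, 0, 35, 0, 0, 0], [0, 0, 30, 0, 0, 0], [0, 0, 15, 0, 0, 0], [0, 0, 5, 0, 0, 0]]]'

```text
time_s: 18.95
position: [0.5515, 0.2183, 0.1292]
tcp_rot: [[-0.997, 0.074, -0.004], [0.074, 0.997, -0.001], [0.004, -0.001, -1.0]]
force: [-0.6, 0.3, -0.9]
opening: 0.139
grasp_force: 29.9
```

Request:
play_rows --moves '[[[0, 0, 5, 0, 0, 0], [0, 0, 4, 0, 0, 0], [0, 0, 3, 0, 0, 0], [0, 0, 2, 0, 0, 0], [0, 0, 0, 0, 0, 0]]]'

```text
time_s: 19.45
position: [0.5527, 0.2201, 0.1173]
tcp_rot: [[-0.997, 0.072, 0.001], [0.072, 0.997, 0.0], [-0.001, 0.0, -1.0]]
force: [-1.1, -0.5, -0.6]
opening: 0.136
grasp_force: 29.9
```

Request:
play_rows --moves '[[[0, 0, 1.5, 0, 0, 0], [0, 0, 0, 0, 0, 0], [0, 0, 0, 0, 0, 0]]]'

```text
time_s: 19.75
position: [0.5528, 0.2202, 0.1169]
tcp_rot: [[-0.997, 0.071, 0.001], [0.071, 0.997, 0.0], [-0.001, 0.0, -1.0]]
force: [-1.2, 0.2, 4.6]
opening: 0.135
grasp_force: 30.0
```

Seated; release, rise and back away for a check.

Request:
play_rows --moves '[[[0, 0, 0, 0, 0, 0], [0, 0, 0, 0, 0, 0], [0, 0, 0, 0, 0, 0], [0, 0, 0, 0, 0, 0]]]' --fingers -0.2

```text
time_s: 20.15
position: [0.5525, 0.2201, 0.1154]
tcp_rot: [[-0.997, 0.072, -0.0], [0.072, 0.997, -0.0], [0.0, -0.0, -1.0]]
force: [0.3, -0.2, -0.0]
opening: 0.373
grasp_force: 0.0
```

Request:
play_rows --moves '[[[0, 0, -20, 0, 0, 0], [0, 0, -40, 0, 0, 0], [0, 0, -45, 0, 0, 0], [0, 0, -45, 0, 0, 0], [0, 45, 0, 0, 0, 0]]]'

```text
time_s: 20.65
position: [0.5602, 0.2624, 0.273]
tcp_rot: [[-0.997, 0.077, 0.013], [0.077, 0.997, 0.001], [-0.013, 0.002, -1.0]]
force: [1.9, 1.2, 0.1]
opening: 0.4
grasp_force: 0.0
```

Request:
play_rows --moves '[[[10, 45, 0, 0, 0, 0], [10, 45, 0, 0, 0, 0], [10, 45, 0, 0, 0, 0], [0, 0, 0, 0, 0, 0], [0, 0, 0, 0, 0, 0]]]'

```text
time_s: 21.15
position: [0.5347, 0.4026, 0.2649]
tcp_rot: [[-0.998, 0.069, -0.001], [0.069, 0.998, -0.001], [0.001, -0.001, -1.0]]
force: [0.5, 0.2, -0.9]
opening: 0.399
grasp_force: 0.0
```

```bash
python3 - <<'E'
from h import *
a=bot.capture("top");b=bot.capture("scene")
k=lambda i,x,y:cv2.resize(i[y:y+150,x:x+200],(390,293))
cv2.imwrite("pics/f.png",np.hstack([k(a["image"],110,110),k(b["image"],260,130)]))
l=bot.search_frame(a,"lamp_base")[0]["centre"];print("lamp",ray(a,l,.025))
E
```

```text
lamp [ 0.69579513 -0.00958162  0.025     ]
```

View pics/f.png

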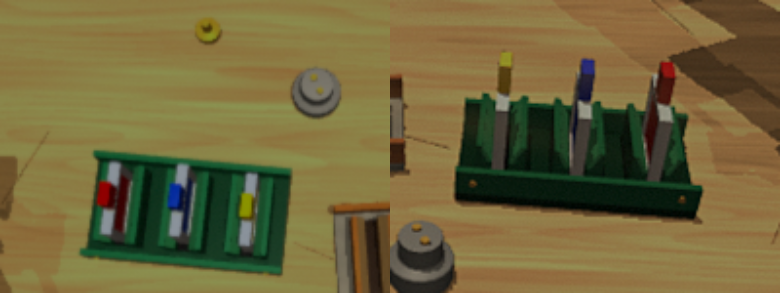

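The picture shows all three frames upright and seated in the order red, blue, yellow from the left. The lamp base is still at pixel (272,157).

```bash
python3 -c "
from rig import bot
print(bot.hand_in())"
```

```text
the job is handed in; nothing more can be done
None
```

I moved all three frames into the green rack in reverse order (red left, blue middle, yellow right), seated and released, left the lamp base untouched, and handed the job in about 21 s into the 93 s limit; the hand-in returned no verdict.

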